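Back the wagon onto the hidden buffers and block it

ROBOT

A 7-joint arm with a two-finger parallel gripper is mounted at the origin on the work surface. World frame = base frame: x ahead of the robot, y to its left, z up, the work surface at z = 0. Lengths are in mm, angles in degrees, forces in N, time in s.
With the tool pointing down it reaches from about 425 to 800 mm from the base axis. Payload 8.3 kg.
Tool frame: the origin (TCP) lies at the very end of the fingers, on their centre line; the grasp point (between the pads) lies 19 mm behind it (manip.tcp_to_grasp is the distance from the TCP to the grasp point, in mm); z points along the fingers, y is the line along which they close (so a half turn about z gives the same grasp; the last joint's range is limited). The gripper opens to 85 mm and grips with 20 to 120 N. Pads are 22 mm wide; open, the fingers measure 114 mm over their backs; the gripper's body (76 mm by 85 mm) begins 54 mm behind the grasp point. The pads swing forward as they close: fully open they stand 13 mm farther back than shut.
Start: joints at [62.802, 21.967, 0.94, 78.501, -0.361, 79.538, -2.664], TCP at [250.196, -572.717, 231.279] pointing down, gripper open.
Joint ranges: [-169.22, 169.22], [-14.56, 117.87], [-87.37, 89.26], [10.42, 133.3], [-82.24, 262.24], [0.94, 117.77], [-172.7, 172.7]. Speed limits (degrees/s): [136.94, 136.94, 172.46, 172.46, 180, 180, 180].

INTERFACE

Orientations are given as [roll, pitch, yaw] about the fixed x, y, z axes, in that order (R = Rz(yaw) Ry(pitch) Rx(roll)).
In Python, from plant import manip, camera, camera_params, hand_in gives the robot as it stands.
- The arm moves only by the shell command python3 -m creep 'ROWS' [OPENING] [FORCE]. ROWS is JSON, a list of rows, each an object of numbers: "dx", "dy", "dz": the shift along the tool's x, y, z each as a share of 0.5 m, from -1 to 1; "roll": the turn about the tool's z as a share of 45 degrees, from -1 to 1. A call has 1 to 10 rows; each row is the pose to reach, as a shift and turn from the pose commanded when the call began, along the tool's axes at that moment; what a row does not reach only later rows make up. A row lasts 1/12 s, in which the tool goes at most 41.7 mm and 7.16 degrees, less where a joint would pass 70% of its speed; a pose out of reach is approached as far as the arm can. A call with a number of a shift or a turn outside -1 to 1 is refused whole. A call with a gripper value outside its range is refused whole. OPENING is the opening, from 0 (shut) to 1 (fully open), set as the call begins (- or left out, the last holds). The fingers move at their own pace and stop on an object; FORCE is the grip in N (left out, the last holds). Time passes only in rows, so rows that repeat a pose let the fingers close. It gives the time, the measured TCP pose, the force, the opening and the grip force at its end, in the units of the state.
- manip.state(): the state, without advancing time (a new reading comes with each control period).
- camera(name): name is "side" or "top"; returns (picture, depth): 420x560x3 uint8, blue, green, red; 420x560 float32, mm along the optical axis (not along the pixel's ray), 0 where there is no reading.
- camera_params(name): a dict with "fx", "fy", "cx", "cy" (pixels), "D" ([k1, k2, p1, p2, k3] as OpenCV has them; the pictures are not rectified), "pose" (4x4, takes a point from camera to world coordinates). Camera axes: x right, y up, looking along -z (the intrinsics and any distortion apply to the point x, -y, -z); pixel columns grow to the right and rows downward; lengths in mm; the calibration is good to about 2 mm. A picture is of the moment at which its call begins. camera_params takes no time and is no camera call.
- hand_in(): hands the job in; it is judged then, once.
The state is a dict: "time_s": time; "qpos": joint angles; "qd": joint speeds; "joint_torque": joint torques, N m; "tool_pos": TCP position; "tool_rot": TCP orientation; "force": force on the tool from outside, world axes, zero at the start; "wrist_torque": the same for the moment, N m; "grip_width": opening from 0.0 (shut) to 1.0 (fully open); "gripper_force": force on a finger pad.
Only numpy, scipy, OpenCV 4.12 (cv2) and the standard library are available. Lean on these libraries where they do the work, as an engineer would, in place of code of your own. Each camera call takes 0.05 s, during which the arm holds its last target. There are 200 camera calls.

TASK

Park the open log wagon on the model railway siding: first lift the wooden wheel block off the rails in front of it, then push the wagon gently along the rails into the shed until you feel it come up against the sprung buffer stop hidden inside, and leave it standing pressed against that stop. Then stand the wheel block upright and square across both rails behind the wagon, with a gap of less than 40 mm to its buffers. Do not ram the stop, and leave the lamp post, the fir tree and the crates where they stand.

Things in the scene. Friction and masses are not known exactly. Their poses are not given: they have to be found in the camera images.
- siding: Fixed railway board 680 x 260 mm. Origin on the table under the track's centre line; x runs along the track into the shed, y across, z up. Spans x -330 to 350, y -130 to 130; green top at z 18. Two rails 6 wide at y +-25.5, tops at z 34; ballast to y +-45 at z 24. Open grass, free to put things on, at y 50 to 130, x -280 to 80.
- shed: Cream shed with gable roof fixed on the board, axes as siding's. Origin under its centre, 18 mm over the table. 200 long (x), 130 wide, ridge 161 high. Doorway at x = -100, 84 wide, 100 high. Unseen inside, a buffer stop whose flat sprung head is 25 to 80 mm in from the doorway, varying; it gives 14 mm, 0.7 N at first to 8 N, then is solid (15 N is ramming).
- van: Open four-wheeled wagon with logs, on the rails, x along the track to the shed, ends alike. Origin at rail-top level under its centre. Body 130 long (flat end walls at x +-65), 62 wide, walls z 30 to 62 mm. Buffers reach to x +-75 at z 18 to 34, y +-20, 16 across. 0.4 to 0.6 kg; wheels roll stiffly: about 2 N moves it, and it stays where left, even against the pressed spring.
- block: Loose wooden wheel block, about 160 g, standing across both rails between wagon and shed at the start. Origin at the centre of its underside, z up. Foot 30 mm in x (along the track), 70 mm in y (across), 26 mm high; on it an upright grip 26 mm in x, 24 mm in y, from z 25 to 65 mm. It rests on the rail tops.
- lamp: Black model street lamp post, 126 mm tall, on a round foot of 36 mm, loose, on the board beside the shed (siding y negative). Origin under its foot. To be left alone.
- tree: Model fir tree, 121 mm tall, 48 mm across, loose, on the board beside the shed (siding y positive). Origin under its foot. To be left alone.
- crates: Stack of two small wooden crates stuck together, 50 x 40 mm, 36 mm tall, loose, on the board beside the track (siding y negative). Origin under its centre. To be left alone.
Not all that is in view belongs to the job. There is more than one size of the block; the one meant has the size given above.

How it is judged:
By the outcome, as a careful person would: the job done as asked, in the order asked, and still so for the second after the job is handed in, with the robot touching nothing.
It also fails if it takes over 72 s, if anything falls off the work surface, if the arm or the gripper's body presses on something with over 40 N, if the wrist force passes 120 N, or if a joint passes its speed limit or range.

## Working session

There is one attempt and no reset: what is moved stays moved. The work goes in short steps, Python scripts to look and compute and a shell command to move; the robot and the scene stay as the last step left them, time stands still between calls to the robot, and variables do not carry over. Pictures are saved under pics/ and viewed, at most 10 in all, crops included, and the job is handed in when it is done.

```bash
mkdir -p pics; ls; python3 - <<'E'
from plant import manip,camera,camera_params
import cv2,numpy as np
for n in("top","side"):
    p,d=camera(n);cv2.imwrite(f"pics/{n}0.png",p);np.save(f"{n}0.npy",d)
    c=camera_params(n);print(n,c["fx"],c["cx"],c["cy"],c["D"],np.round(c["pose"],3).tolist())
print(manip.state())
E
```

```text
pics
top 427.4370361570896 277.1714266355217 202.5794922358686 [-0.07139108  0.          0.          0.          0.        ] [[0.02, 0.995, -0.096, 553.184], [-0.999, 0.022, 0.026, 57.845], [0.028, 0.095, 0.995, 802.927], [0.0, 0.0, 0.0, 1.0]]
side 481.05115805618243 280.9021882127004 214.40872050666968 [0.01371187 0.         0.         0.         0.        ] [[0.954, 0.16, -0.253, 374.325], [-0.299, 0.485, -0.822, -769.781], [-0.009, 0.86, 0.51, 573.991], [0.0, 0.0, 0.0, 1.0]]
{'time_s': 0.1, 'qpos': array([62.80242896, 22.01050124,  0.93816911, 78.55501592, -0.36015172,
       79.53727573, -2.66360887]), 'qd': array([ 0.11796144, -0.13131391, -0.12713258, -0.11274815,  0.07521438,
       -0.03163904,  0.06900555]), 'joint_torque': array([ 2.93392717e-03, -6.29140949e+01,  8.47442038e-01, -3.72754490e+01,
        1.67318451e-02,  1.05829342e-02, -4.68370627e-05]), 'tool_pos': array([ 250.00672234, -572.33119069,  230.38027349]), 'tool_rot': array([-1.79900071e+02,  2.18763065e-03,  2.35981441e+01]), 'force': array([-0.04525271,  0.99263284,  0.36678856]), 'wrist_torque': array([-0.01794713,  0.02839314, -0.02520514]), 'gripper_force': 0.0, 'grip_width': 0.9967827789979694}
```

View pics/top0.png

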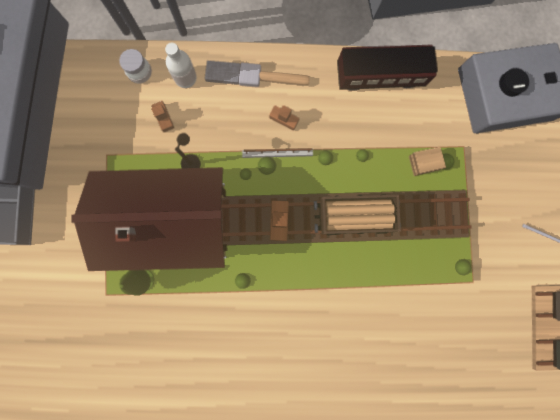

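View pics/side0.png

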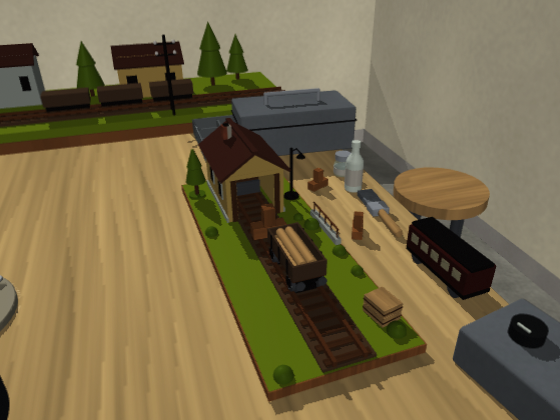

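The top view shows the track along world +y. The shed is at left (155,220), the block at (281,221), the wagon at (360,215), the crates at (428,161), the lamp at (190,155) and the tree at (135,282). The side view agrees. Next I'll measure from the depth cloud.

```bash
cat > h.py <<'E'
import cv2,numpy as np
from plant import camera,camera_params
def cloud(n,d):
    c=camera_params(n);h,w=d.shape
    u,v=np.meshgrid(np.arange(w),np.arange(h))
    K=np.array([[c["fx"],0,c["cx"]],[0,c["fy"],c["cy"]],[0,0,1]])
    q=cv2.undistortPoints(np.stack([u,v],-1).reshape(-1,1,2).astype(float),K,np.array(c["D"])).reshape(h,w,2)
    P=np.stack([q[...,0]*d,-q[...,1]*d,-d],-1)
    T=np.array(c["pose"]);W=P@T[:3,:3].T+T[:3,3];W[d<=0]=np.nan
    return W
def rect(P):
    r=cv2.minAreaRect(P[:,:2].astype(np.float32));return np.round(r[0],1),np.round(r[1],1),round(r[2],2)
E
python3 - <<'E'
from h import *
W=cloud("top",np.load("top0.npy"));img=cv2.imread("pics/top0.png")
Z=W[...,2]
def sel(r,z0,z1):
    v0,v1,u0,u1=r;m=np.zeros(Z.shape,bool);m[v0:v1,u0:u1]=1
    return W[m&(Z>z0)&(Z<z1)]
print("table z",np.nanmedian(Z[330:400,150:400]),"grass z",np.nanmedian(Z[255:285,180:230]),np.nanmedian(Z[255:285,270:450]))
hsv=cv2.cvtColor(img,cv2.COLOR_BGR2HSV)
g=(Z>12)&(Z<23);g[:140]=0;g[300:]=0
n,l,s,_=cv2.connectedComponentsWithStats(g.astype(np.uint8))
P=W[g&np.isfinite(Z)];print("board",rect(P),len(P),P.min(0).round(),P.max(0).round())
# board edges: near edge x per y-bin, shed side etc
for lo in range(-230,400,90):
    q=P[(P[:,1]>lo)&(P[:,1]<lo+30)];print(lo,np.percentile(q[:,0],[.5,99.5]).round(1),end=";")
print()
for name,r,z0,z1 in[("blocktop",(190,250,262,300),92,106),("blockfoot",(190,250,262,300),52,68),("vanwalls",(185,245,305,415),88,104),("vanall",(185,245,305,415),55,110),("crates",(145,180,405,450),45,65),("rails",(190,245,405,468),30,38),("rails2",(190,245,226,265),30,38),("shed",(160,280,70,235),90,200)]:
    q=sel(r,z0,z1)
    if len(q)>3: print(name,rect(q),len(q),np.median(q,0).round(1),q.min(0).round(1),q.max(0).round(1))
E
```

```text
table z -0.20316811933190593 grass z 19.785343003313073 18.284821461181195
board (array([599.9,  21.5]), array([ 291.8, 1066.9]), 0.14) 26054 [ 453. -512.   12.] [747. 555.  23.]
-230 [483.3 740.5];-140 [477.1 736.3];-50 [472.3 731.7];40 [468.3 713.8];130 [463.7 723.3];220 [459.8 719.5];310 [453.8 714. ];
blocktop (array([594.3,  34.3]), array([26.2, 23.5]), 89.7) 225 [594.1  34.2  98.6] [582.6  21.1  94.2] [606.   47.4 102.1]
blockfoot (array([594.6,  34.3]), array([30. , 70.1]), 88.83) 453 [582.2  35.   59.6] [559.7  19.   55.5] [629.8  49.8  64.6]
vanwalls (array([ 606.1, -102. ]), array([ 65.2, 130.4]), 2.96) 1896 [ 605.3 -101.4   95.2] [ 571.3 -168.1   88. ] [640.2 -35.7  99.8]
vanall (array([ 606. , -101.9]), array([ 65.2, 149.7]), 2.83) 3097 [605.3 -98.2  93. ] [ 571.3 -176.9   55.1] [640.2 -25.9  99.8]
crates (array([ 710.7, -238. ]), array([38.9, 52. ]), 13.57) 591 [ 710.  -236.6   52.4] [ 686.3 -267.4   45. ] [ 734.4 -209.4   56.4]
rails (array([ 612.6, -256.2]), array([119.6,  69.2]), 89.95) 440 [ 633.8 -256.9   33.4] [ 578. -316.   30.] [ 647.1 -196.4   37.1]
rails2 (array([591.6,  94.8]), array([79.2, 68.6]), 1.74) 277 [617.3  97.5  33.7] [551.   60.3  30.2] [631.  130.   37.9]
shed (array([580.9, 232.8]), array([177.1, 221.1]), 2.71) 14329 [584.3 232.2 153.7] [490.2 121.4  90.1] [674.  343.9 198.2]
```

```bash
cat > go.py <<'E'
import sys,numpy as np
from plant import manip
def show(x,y,z,yaw):
    s=manip.state();p=s["tool_pos"];a=np.radians(s["tool_rot"][2]);d=np.array([x,y,z])-p
    c,n=np.cos(a),np.sin(a)
    print("dx %.4f dy %.4f dz %.4f roll %.4f"%((c*d[0]+n*d[1])/500,(n*d[0]-c*d[1])/500,-d[2]/500,-(yaw-s["tool_rot"][2])/45),"| rows",np.linalg.norm(d)/41.7,"| t %.2f"%s["time_s"],p.round(1),s["tool_rot"].round(2),s["force"].round(2),round(s["grip_width"],3),round(s["gripper_force"],1))
if __name__=="__main__": show(*map(float,sys.argv[1:5]))
E
python3 go.py 420 -270 231 56
```

```text
dx 0.5536 dy -0.4180 dz -0.0012 roll -0.7200 | rows 8.317653325128179 | t 0.10 [ 250.  -572.3  230.4] [-179.9    0.    23.6] [-0.05  0.99  0.37] 0.997 0.0
```

```bash
python3 -m creep '[{"dx":0.554,"dy":-0.418,"roll":-0.72},{"dx":0.554,"dy":-0.418,"roll":-0.72},{"dx":0.554,"dy":-0.418,"roll":-0.72},{"dx":0.554,"dy":-0.418,"roll":-0.72},{"dx":0.554,"dy":-0.418,"roll":-0.72},{"dx":0.554,"dy":-0.418,"roll":-0.72},{"dx":0.554,"dy":-0.418,"roll":-0.72},{"dx":0.554,"dy":-0.418,"roll":-0.72},{"dx":0.554,"dy":-0.418,"roll":-0.72},{"dx":0.554,"dy":-0.418,"roll":-0.72}]' 1; python3 go.py 594.5 34.3 150 89.3
```

```text
dx 1.1171 dy -0.8360 dz 0.1608 roll -1.4600 | rows 16.840236386145307 | t 0.10 [ 250.  -572.3  230.4] [-179.9    0.    23.6] [-0.05  0.99  0.37] 0.997 0.0invalid input at $[0]: expected keys dx, dy, dz, roll
```

```bash
python3 -m creep '[{"dx":0.554,"dy":-0.418,"dz":0,"roll":-0.72},{"dx":0.554,"dy":-0.418,"dz":0,"roll":-0.72},{"dx":0.554,"dy":-0.418,"dz":0,"roll":-0.72},{"dx":0.554,"dy":-0.418,"dz":0,"roll":-0.72},{"dx":0.554,"dy":-0.418,"dz":0,"roll":-0.72},{"dx":0.554,"dy":-0.418,"dz":0,"roll":-0.72},{"dx":0.554,"dy":-0.418,"dz":0,"roll":-0.72},{"dx":0.554,"dy":-0.418,"dz":0,"roll":-0.72},{"dx":0.554,"dy":-0.418,"dz":0,"roll":-0.72},{"dx":0.554,"dy":-0.418,"dz":0,"roll":-0.72}]' 1; python3 go.py 594.5 34.3 150 89.3
```

```text
time_s: 0.93
tool_pos: [422.9, -265.2, 231.3]
tool_rot: [-180.0, -0.1, 56.5]
force: [-0.6, -0.5, -0.5]
grip_width: 1.002
gripper_force: 0.0
dx 0.6889 dy -0.0446 dz 0.1626 roll -0.7293 | rows 8.50364478673801 | t 0.93 [ 422.9 -265.2  231.3] [-1.7999e+02 -9.0000e-02  5.6480e+01] [-0.64 -0.49 -0.48] 1.002 0.0
```

```bash
python3 -m creep '[{"dx":0.689,"dy":-0.045,"dz":0.163,"roll":-0.73},{"dx":0.689,"dy":-0.045,"dz":0.163,"roll":-0.73},{"dx":0.689,"dy":-0.045,"dz":0.163,"roll":-0.73},{"dx":0.689,"dy":-0.045,"dz":0.163,"roll":-0.73},{"dx":0.689,"dy":-0.045,"dz":0.163,"roll":-0.73},{"dx":0.689,"dy":-0.045,"dz":0.163,"roll":-0.73},{"dx":0.689,"dy":-0.045,"dz":0.163,"roll":-0.73},{"dx":0.689,"dy":-0.045,"dz":0.163,"roll":-0.73},{"dx":0.689,"dy":-0.045,"dz":0.163,"roll":-0.73},{"dx":0.689,"dy":-0.045,"dz":0.163,"roll":-0.73}]' 1; python3 -m creep '[{"dx":0,"dy":0,"dz":0,"roll":0},{"dx":0,"dy":0,"dz":0,"roll":0}]' 1; python3 go.py 594.5 34.3 68 89.3
```

```text
time_s: 1.77
tool_pos: [594.6, 33.5, 147.7]
tool_rot: [-179.8, -0.2, 89.2]
force: [-1.1, -0.2, 0.3]
grip_width: 0.992
gripper_force: 0.0
time_s: 1.93
tool_pos: [594.2, 26.1, 149.3]
tool_rot: [-179.9, 0.1, 88.8]
force: [-1.2, -0.9, 0.4]
grip_width: 1.001
gripper_force: 0.0
dx 0.0165 dy 0.0003 dz 0.1627 roll -0.0122 | rows 1.9604706523112996 | t 1.93 [594.2  26.1 149.3] [-1.7994e+02  5.0000e-02  8.8750e+01] [-1.21 -0.92  0.36] 1.001 0.0
```

```bash
python3 -m creep '[{"dx":0.0165,"dy":0,"dz":0.08,"roll":-0.012},{"dx":0.0165,"dy":0,"dz":0.13,"roll":-0.012},{"dx":0.0165,"dy":0,"dz":0.163,"roll":-0.012},{"dx":0.0165,"dy":0,"dz":0.163,"roll":-0.012},{"dx":0.0165,"dy":0,"dz":0.163,"roll":-0.012}]' 1; python3 go.py 594.5 34.3 68 89.3;  python3 -m creep '[{"dx":0,"dy":0,"dz":0,"roll":0},{"dx":0,"dy":0,"dz":0,"roll":0},{"dx":0,"dy":0,"dz":0,"roll":0},{"dx":0,"dy":0,"dz":0,"roll":0},{"dx":0,"dy":0,"dz":0,"roll":0},{"dx":0,"dy":0,"dz":0,"roll":0},{"dx":0,"dy":0,"dz":0,"roll":0},{"dx":0,"dy":0,"dz":0,"roll":0},{"dx":0,"dy":0,"dz":0,"roll":0},{"dx":0,"dy":0,"dz":0,"roll":0}]' 0 30; python3 go.py 594.5 34.3 150 89.3
```

```text
time_s: 2.35
tool_pos: [594.0, 33.9, 68.2]
tool_rot: [-179.9, 0.1, 89.2]
force: [1.2, -0.5, 0.5]
grip_width: 1.0
gripper_force: 0.0
dx 0.0008 dy 0.0009 dz 0.0005 roll -0.0014 | rows 0.01549137155006785 | t 2.35 [594.   33.9  68.2] [-1.7992e+02  5.0000e-02  8.9240e+01] [ 1.24 -0.46  0.54] 1.0 0.0
time_s: 3.18
tool_pos: [595.0, 36.1, 69.1]
tool_rot: [179.9, 0.0, 89.4]
force: [-1.2, -0.7, 6.6]
grip_width: 0.278
gripper_force: 31.0
dx -0.0037 dy -0.0009 dz -0.1618 roll 0.0019 | rows 1.9406281230368367 | t 3.18 [595.   36.1  69.1] [179.94   0.    89.39] [-1.23 -0.74  6.62] 0.278 31.0
```

```bash
python3 -m creep '[{"dx":0,"dy":0,"dz":-0.04,"roll":0},{"dx":0,"dy":0,"dz":-0.1,"roll":0},{"dx":0,"dy":0,"dz":-0.14,"roll":0},{"dx":-0.035,"dy":-0.09,"dz":-0.14,"roll":-0.08},{"dx":-0.072,"dy":-0.17,"dz":-0.14,"roll":-0.08},{"dx":-0.072,"dy":-0.17,"dz":-0.14,"roll":-0.08},{"dx":-0.072,"dy":-0.17,"dz":-0.14,"roll":-0.08},{"dx":-0.072,"dy":-0.17,"dz":-0.14,"roll":-0.08}]' 0; python3 go.py 509 0 60 93;
```

```text
time_s: 3.85
tool_pos: [508.7, 0.4, 138.3]
tool_rot: [180.0, 0.0, 92.9]
force: [0.6, 0.1, -2.3]
grip_width: 0.278
gripper_force: 30.9
dx -0.0009 dy 0.0006 dz 0.1567 roll -0.0017 | rows 1.8787092756889558 | t 3.85 [5.087e+02 4.000e-01 1.383e+02] [1.800e+02 4.000e-02 9.292e+01] [ 0.59  0.11 -2.27] 0.278 30.9
```

```bash
python3 -m creep '[{"dx":0,"dy":0,"dz":0.08,"roll":0},{"dx":0,"dy":0,"dz":0.13,"roll":0},{"dx":0,"dy":0,"dz":0.155,"roll":0},{"dx":0,"dy":0,"dz":0.16,"roll":0},{"dx":0,"dy":0,"dz":0.164,"roll":0},{"dx":0,"dy":0,"dz":0.168,"roll":0},{"dx":0,"dy":0,"dz":0.168,"roll":0}]' 0; python3 go.py 509 0 53 93;
```

```text
time_s: 4.43
tool_pos: [510.2, 1.4, 55.1]
tool_rot: [179.9, -0.0, 93.0]
force: [-0.0, 0.4, -2.6]
grip_width: 0.273
gripper_force: 30.8
dx -0.0027 dy -0.0025 dz 0.0041 roll 0.0001 | rows 0.06650361087503592 | t 4.43 [510.2   1.4  55.1] [ 1.7991e+02 -1.0000e-02  9.3000e+01] [-0.04  0.36 -2.58] 0.273 30.8
```

```bash
python3 -m creep '[{"dx":0,"dy":0,"dz":0.002,"roll":0},{"dx":0,"dy":0,"dz":0.003,"roll":0},{"dx":0,"dy":0,"dz":0.003,"roll":0}]' 0; python3 -m creep '[{"dx":0,"dy":0,"dz":0.002,"roll":0},{"dx":0,"dy":0,"dz":0.002,"roll":0}]' 0
```

```text
time_s: 4.68
tool_pos: [509.5, 1.0, 53.3]
tool_rot: [179.9, 0.0, 93.0]
force: [-0.3, 0.2, -2.6]
grip_width: 0.276
gripper_force: 30.8
time_s: 4.85
tool_pos: [509.6, 1.0, 53.0]
tool_rot: [179.9, 0.0, 93.0]
force: [-3.2, -0.5, 8.5]
grip_width: 0.276
gripper_force: 32.3
```

```bash
python3 -m creep '[{"dx":0,"dy":0,"dz":0,"roll":0},{"dx":0,"dy":0,"dz":0,"roll":0},{"dx":0,"dy":0,"dz":0,"roll":0},{"dx":0,"dy":0,"dz":0,"roll":0},{"dx":0,"dy":0,"dz":-0.06,"roll":0},{"dx":0,"dy":0,"dz":-0.14,"roll":0},{"dx":0,"dy":0,"dz":-0.2,"roll":0},{"dx":0,"dy":0,"dz":-0.2,"roll":0},{"dx":0,"dy":0,"dz":-0.2,"roll":0}]' 1;  python3 go.py 611 -205 150 92.95;
python3 - <<'E'
from h import *
p,d=camera("top");cv2.imwrite("pics/top1.png",p);np.save("top1.npy",d)
W=cloud("top",d);Z=W[...,2]
for n,z0,z1,x0,x1,y0,y1 in [("top",70,92,490,530,-25,25),("foot",38,52,465,550,-30,30)]:
    m=(Z>z0)&(Z<z1)&(W[...,0]>x0)&(W[...,0]<x1)&(W[...,1]>y0)&(W[...,1]<y1);print(n,m.sum(),rect(W[m]) if m.sum()>5 else 0)
E
```

```text
time_s: 5.6
tool_pos: [510.5, 1.1, 153.8]
tool_rot: [179.8, 0.0, 93.0]
force: [-0.5, 0.1, -0.8]
grip_width: 0.995
gripper_force: 0.0
dx -0.4220 dy 0.1792 dz 0.0077 roll 0.0006 | rows 5.49813191741838 | t 5.60 [510.5   1.1 153.8] [1.7975e+02 4.0000e-02 9.2980e+01] [-0.46  0.07 -0.77] 0.995 0.0
top 0 0
foot 0 0
```

```bash
python3 -m creep '[{"dx":-0.422,"dy":0.179,"dz":0,"roll":0},{"dx":-0.422,"dy":0.179,"dz":0,"roll":0},{"dx":-0.422,"dy":0.179,"dz":0,"roll":0},{"dx":-0.422,"dy":0.179,"dz":0,"roll":0},{"dx":-0.422,"dy":0.179,"dz":0,"roll":0},{"dx":-0.422,"dy":0.179,"dz":0,"roll":0},{"dx":-0.422,"dy":0.179,"dz":0,"roll":0},{"dx":-0.422,"dy":0.179,"dz":0,"roll":0},{"dx":-0.422,"dy":0.179,"dz":0,"roll":0},{"dx":-0.422,"dy":0.179,"dz":0,"roll":0}]' 0; python3 go.py 611.3 -200 74 92.95
python3 - <<'E'
from h import *
p,d=camera("top");cv2.imwrite("pics/top2.png",p);np.save("top2.npy",d)
W=cloud("top",d);Z=W[...,2]
for n,z0,z1,x0,x1,y0,y1 in [("top",76,92,490,530,-25,25),("foot",38,52,465,550,-30,30),("van",88,104,560,650,-175,-20),("body",55,104,560,650,-190,-20)]:
    m=(Z>z0)&(Z<z1)&(W[...,0]>x0)&(W[...,0]<x1)&(W[...,1]>y0)&(W[...,1]<y1);print(n,m.sum(),rect(W[m]) if m.sum()>5 else 0)
E
```

```text
time_s: 6.48
tool_pos: [609.1, -203.1, 151.0]
tool_rot: [-179.9, -0.1, 93.1]
force: [0.7, 0.3, -0.0]
grip_width: 0.0
gripper_force: 0.0
dx 0.0060 dy 0.0047 dz 0.1540 roll 0.0037 | rows 1.8488259735894936 | t 6.48 [ 609.1 -203.1  151. ] [-1.7993e+02 -7.0000e-02  9.3120e+01] [ 0.69  0.3  -0.04] 0.0 0.0
top 230 (array([510.2,  -0.8]), array([23.6, 25.6]), 1.03)
foot 438 (array([510.3,  -1. ]), array([69.7, 30.2]), 3.04)
van 1883 (array([ 606.1, -102. ]), array([ 65.1, 130.5]), 3.14)
body 3095 (array([ 605.9, -102.4]), array([ 65.1, 150.9]), 2.73)
```

View pics/top2.png

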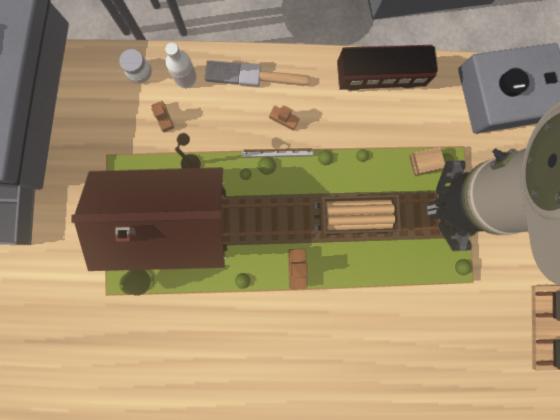

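The block stands square on the grass at (298,269), world (510,-1). The wagon at (360,215) hasn't moved, and the shut gripper is behind it at (440,210). I'll descend and push.

```bash
python3 -m creep '[{"dx":0.004,"dy":0.003,"dz":0.08,"roll":0},{"dx":0.004,"dy":0.003,"dz":0.13,"roll":0},{"dx":0.004,"dy":0.003,"dz":0.154,"roll":0},{"dx":0.004,"dy":0.003,"dz":0.154,"roll":0},{"dx":0.004,"dy":0.003,"dz":0.154,"roll":0},{"dx":0.004,"dy":0.003,"dz":0.154,"roll":0}]' 0; python3 go.py 609.7 -178 74 92.95
```

```text
time_s: 7.03
tool_pos: [612.1, -202.9, 76.9]
tool_rot: [179.8, 0.0, 93.0]
force: [-0.0, 0.2, 0.5]
grip_width: 0.001
gripper_force: 0.0
dx 0.0500 dy -0.0023 dz 0.0058 roll 0.0013 | rows 0.6037864828440082 | t 7.03 [ 612.1 -202.9   76.9] [1.7984e+02 5.0000e-02 9.3010e+01] [-0.04  0.23  0.54] 0.001 0.0
```

```bash
python3 -m creep '[{"dx":0.008,"dy":-0.001,"dz":0.005,"roll":0},{"dx":0.016,"dy":-0.002,"dz":0.005,"roll":0},{"dx":0.022,"dy":-0.002,"dz":0.005,"roll":0},{"dx":0.028,"dy":-0.002,"dz":0.005,"roll":0},{"dx":0.034,"dy":-0.002,"dz":0.005,"roll":0},{"dx":0.038,"dy":-0.002,"dz":0.005,"roll":0},{"dx":0.042,"dy":-0.002,"dz":0.005,"roll":0},{"dx":0.046,"dy":-0.002,"dz":0.005,"roll":0},{"dx":0.05,"dy":-0.002,"dz":0.005,"roll":0},{"dx":0.054,"dy":-0.002,"dz":0.005,"roll":0}]' 0
python3 -m creep '[{"dx":0.005,"dy":0,"dz":0,"roll":0},{"dx":0.01,"dy":0,"dz":0,"roll":0},{"dx":0.015,"dy":0,"dz":0,"roll":0},{"dx":0.02,"dy":0,"dz":0,"roll":0},{"dx":0.025,"dy":0,"dz":0,"roll":0},{"dx":0.03,"dy":0,"dz":0,"roll":0},{"dx":0.035,"dy":0,"dz":0,"roll":0},{"dx":0.04,"dy":0,"dz":0,"roll":0},{"dx":0.045,"dy":0,"dz":0,"roll":0},{"dx":0.05,"dy":0,"dz":0,"roll":0}]'
```

```text
time_s: 7.87
tool_pos: [608.5, -176.5, 72.3]
tool_rot: [180.0, 0.0, 93.0]
force: [-0.3, -2.0, -1.1]
grip_width: -0.002
gripper_force: 1.0
time_s: 8.7
tool_pos: [607.2, -150.8, 72.3]
tool_rot: [180.0, -0.0, 93.0]
force: [-0.4, -2.6, -0.7]
grip_width: -0.001
gripper_force: 1.0
```

```bash
for i in 1 2 3; do python3 -m creep '[{"dx":0.008,"dy":0,"dz":0,"roll":0},{"dx":0.016,"dy":0,"dz":0,"roll":0},{"dx":0.024,"dy":0,"dz":0,"roll":0},{"dx":0.032,"dy":0,"dz":0,"roll":0},{"dx":0.04,"dy":0,"dz":0,"roll":0},{"dx":0.048,"dy":0,"dz":0,"roll":0},{"dx":0.056,"dy":0,"dz":0,"roll":0},{"dx":0.064,"dy":0,"dz":0,"roll":0},{"dx":0.072,"dy":0,"dz":0,"roll":0},{"dx":0.08,"dy":0,"dz":0,"roll":0}]' | grep -E 'time|pos|^force'; done
python3 - <<'E'
from h import *
p,d=camera("top");cv2.imwrite("pics/top3.png",p);np.save("top3.npy",d)
W=cloud("top",d);Z=W[...,2]
for n,z0,z1,x0,x1,y0,y1 in [("van",88,104,560,650,-30,120)]:
    m=(Z>z0)&(Z<z1)&(W[...,0]>x0)&(W[...,0]<x1)&(W[...,1]>y0)&(W[...,1]<y1);print(n,m.sum(),rect(W[m]) if m.sum()>5 else 0,W[m].min(0),W[m].max(0))
E
```

```text
time_s: 9.53
tool_pos: [605.1, -110.7, 72.4]
force: [-0.4, -1.4, 0.8]
time_s: 10.37
tool_pos: [603.0, -70.8, 72.3]
force: [1.0, -1.8, -1.1]
time_s: 11.2
tool_pos: [600.9, -30.9, 72.3]
force: [0.4, -2.3, -0.1]
van 1723 (array([598.3,  46. ]), array([ 64.8, 127.9]), 3.25) [564.59549804 -19.41103552  88.10766093] [631.73495758 111.13358893 100.40038253]
```

```bash
python3 -m creep '[{"dx":0.006,"dy":0,"dz":0,"roll":0},{"dx":0.012,"dy":0,"dz":0,"roll":0},{"dx":0.018,"dy":0,"dz":0,"roll":0},{"dx":0.024,"dy":0,"dz":0,"roll":0},{"dx":0.03,"dy":0,"dz":0,"roll":0},{"dx":0.036,"dy":0,"dz":0,"roll":0},{"dx":0.042,"dy":0,"dz":0,"roll":0},{"dx":0.048,"dy":0,"dz":0,"roll":0}]' | grep -E 'time|pos|^force'
python3 -m creep '[{"dx":0.002,"dy":0,"dz":0,"roll":0},{"dx":0.004,"dy":0,"dz":0,"roll":0},{"dx":0.006,"dy":0,"dz":0,"roll":0},{"dx":0.008,"dy":0,"dz":0,"roll":0},{"dx":0.01,"dy":0,"dz":0,"roll":0}]' | grep -E 'time|pos|^force'
python3 -m creep '[{"dx":0.002,"dy":0,"dz":0,"roll":0},{"dx":0.004,"dy":0,"dz":0,"roll":0},{"dx":0.006,"dy":0,"dz":0,"roll":0},{"dx":0.008,"dy":0,"dz":0,"roll":0},{"dx":0.01,"dy":0,"dz":0,"roll":0}]' | grep -E 'time|pos|^force'
```

```text
time_s: 11.92
tool_pos: [599.7, -6.9, 72.3]
force: [0.3, -1.9, -0.2]
time_s: 12.33
tool_pos: [599.5, -2.4, 72.3]
force: [0.9, -2.6, 0.0]
time_s: 12.75
tool_pos: [599.2, 2.8, 72.3]
force: [1.1, -2.1, -0.5]
```

```bash
python3 -m creep '[{"dx":0.002,"dy":0,"dz":0,"roll":0},{"dx":0.004,"dy":0,"dz":0,"roll":0},{"dx":0.006,"dy":0,"dz":0,"roll":0},{"dx":0.008,"dy":0,"dz":0,"roll":0},{"dx":0.01,"dy":0,"dz":0,"roll":0}]' | grep -E 'time|pos|^force'
python3 -m creep '[{"dx":0.002,"dy":0,"dz":0,"roll":0},{"dx":0.004,"dy":0,"dz":0,"roll":0},{"dx":0.006,"dy":0,"dz":0,"roll":0},{"dx":0.008,"dy":0,"dz":0,"roll":0},{"dx":0.01,"dy":0,"dz":0,"roll":0}]' | grep -E 'time|pos|^force'
```

```text
time_s: 13.17
tool_pos: [599.0, 7.8, 72.3]
force: [1.6, -2.0, -0.3]
time_s: 13.58
tool_pos: [598.7, 12.9, 72.4]
force: [1.3, -1.8, 0.1]
```

```bash
python3 -m creep '[{"dx":0.002,"dy":0,"dz":0,"roll":0},{"dx":0.004,"dy":0,"dz":0,"roll":0},{"dx":0.006,"dy":0,"dz":0,"roll":0},{"dx":0.008,"dy":0,"dz":0,"roll":0},{"dx":0.01,"dy":0,"dz":0,"roll":0}]' | grep -E 'time|pos|^force'
python3 -m creep '[{"dx":0.002,"dy":0,"dz":0,"roll":0},{"dx":0.004,"dy":0,"dz":0,"roll":0},{"dx":0.006,"dy":0,"dz":0,"roll":0},{"dx":0.008,"dy":0,"dz":0,"roll":0},{"dx":0.01,"dy":0,"dz":0,"roll":0}]' | grep -E 'time|pos|^force'
```

```text
time_s: 14.0
tool_pos: [598.4, 17.8, 72.4]
force: [1.3, -2.2, -0.9]
time_s: 14.42
tool_pos: [598.2, 22.8, 72.3]
force: [0.6, -0.3, 0.0]
```

```bash
python3 -m creep '[{"dx":0.002,"dy":0,"dz":0,"roll":0},{"dx":0.004,"dy":0,"dz":0,"roll":0},{"dx":0.006,"dy":0,"dz":0,"roll":0},{"dx":0.008,"dy":0,"dz":0,"roll":0},{"dx":0.01,"dy":0,"dz":0,"roll":0}]' | grep -E 'time|pos|^force'
python3 -m creep '[{"dx":0.002,"dy":0,"dz":0,"roll":0},{"dx":0.004,"dy":0,"dz":0,"roll":0},{"dx":0.006,"dy":0,"dz":0,"roll":0},{"dx":0.008,"dy":0,"dz":0,"roll":0},{"dx":0.01,"dy":0,"dz":0,"roll":0}]' | grep -E 'time|pos|^force'
```

```text
time_s: 14.83
tool_pos: [597.9, 27.8, 72.4]
force: [2.5, -2.6, 0.2]
time_s: 15.25
tool_pos: [597.6, 32.8, 72.3]
force: [2.0, -1.7, 0.5]
```

```bash
python3 -m creep '[{"dx":0.002,"dy":0,"dz":0,"roll":0},{"dx":0.004,"dy":0,"dz":0,"roll":0},{"dx":0.006,"dy":0,"dz":0,"roll":0},{"dx":0.008,"dy":0,"dz":0,"roll":0},{"dx":0.01,"dy":0,"dz":0,"roll":0}]' | grep -E 'time|pos|^force'
python3 -m creep '[{"dx":0.002,"dy":0,"dz":0,"roll":0},{"dx":0.004,"dy":0,"dz":0,"roll":0},{"dx":0.006,"dy":0,"dz":0,"roll":0},{"dx":0.008,"dy":0,"dz":0,"roll":0},{"dx":0.01,"dy":0,"dz":0,"roll":0}]' | grep -E 'time|pos|^force'
```

```text
time_s: 15.67
tool_pos: [597.4, 37.8, 72.3]
force: [2.1, -1.5, 0.2]
time_s: 16.08
tool_pos: [597.1, 42.8, 72.3]
force: [1.1, -2.3, -0.4]
```

```bash
python3 -m creep '[{"dx":0.002,"dy":0,"dz":0,"roll":0},{"dx":0.004,"dy":0,"dz":0,"roll":0},{"dx":0.006,"dy":0,"dz":0,"roll":0},{"dx":0.008,"dy":0,"dz":0,"roll":0},{"dx":0.01,"dy":0,"dz":0,"roll":0}]' | grep -E 'time|pos|^force'
python3 -m creep '[{"dx":0.002,"dy":0,"dz":0,"roll":0},{"dx":0.004,"dy":0,"dz":0,"roll":0},{"dx":0.006,"dy":0,"dz":0,"roll":0},{"dx":0.008,"dy":0,"dz":0,"roll":0},{"dx":0.01,"dy":0,"dz":0,"roll":0}]' | grep -E 'time|pos|^force'
```

```text
time_s: 16.5
tool_pos: [596.9, 47.2, 72.3]
force: [2.3, -3.6, 1.5]
time_s: 16.92
tool_pos: [596.7, 51.7, 72.3]
force: [0.7, -6.5, 0.9]
```

```bash
python3 -m creep '[{"dx":0.001,"dy":0,"dz":0,"roll":0},{"dx":0.002,"dy":0,"dz":0,"roll":0}]' | grep -E 'time|pos|^force'; python3 -m creep '[{"dx":-0.01,"dy":0,"dz":0,"roll":0},{"dx":-0.02,"dy":0,"dz":0,"roll":0},{"dx":-0.05,"dy":0,"dz":0,"roll":0},{"dx":-0.08,"dy":0,"dz":-0.05,"roll":0},{"dx":-0.1,"dy":0,"dz":-0.12,"roll":0},{"dx":-0.1,"dy":0,"dz":-0.17,"roll":0},{"dx":-0.1,"dy":0,"dz":-0.17,"roll":0},{"dx":-0.1,"dy":0,"dz":-0.17,"roll":0}]' | grep -E 'time|pos|^force'
python3 go.py 510.2 -0.9 150 93
python3 - <<'E'
from h import *
p,d=camera("top");cv2.imwrite("pics/top4.png",p)
W=cloud("top",d);Z=W[...,2]
for n,z0,z1,x0,x1,y0,y1 in [("foot",38,52,465,550,-30,30),("van",88,100,560,650,30,120),("buf",50,70,565,635,30,120)]:
    m=(Z>z0)&(Z<z1)&(W[...,0]>x0)&(W[...,0]<x1)&(W[...,1]>y0)&(W[...,1]<y1);print(n,m.sum(),rect(W[m]) if m.sum()>5 else 0,W[m].min(0),W[m].max(0)) if m.sum() else print(n,0)
E
```

```text
time_s: 17.08
tool_pos: [596.7, 52.5, 72.3]
force: [0.8, -6.2, 1.0]
time_s: 17.75
tool_pos: [600.0, 4.3, 159.1]
force: [-0.4, -1.1, -1.0]
dx -0.0010 dy -0.1798 dz 0.0181 roll 0.0002 | rows 2.1671272696559365 | t 17.75 [600.    4.3 159.1] [ 1.7982e+02 -4.0000e-02  9.3010e+01] [-0.38 -1.11 -0.96] 0.002 0.0
foot 68 (array([497.8,  13.2]), array([46.4,  8.2]), 13.78) [476.014892     3.6811078   38.64301773] [521.33462757  14.7765812   50.94960606]
van 881 (array([596.7,  89.6]), array([63.7, 61.1]), 1.26) [564.33610789  58.40386264  88.01637116] [628.73566523 119.99385549  99.64462138]
buf 238 (array([594.4,  84.6]), array([58.3, 70.6]), 3.18) [565.66322942  48.16177     55.53288181] [625.26073273 119.95635183  69.78985737]
```

View pics/top4.png

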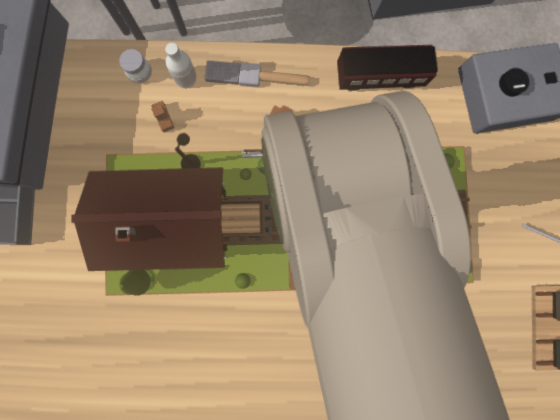

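The wagon is in the shed doorway with its rear at (262,218), and the arm hides the block. I'll move over the block, then recheck whether the wagon sprang back.

```bash
python3 -m creep '[{"dx":-0.12,"dy":-0.18,"dz":0.018,"roll":0},{"dx":-0.12,"dy":-0.18,"dz":0.018,"roll":0},{"dx":-0.12,"dy":-0.18,"dz":0.018,"roll":0},{"dx":-0.12,"dy":-0.18,"dz":0.018,"roll":0},{"dx":-0.12,"dy":-0.18,"dz":0.018,"roll":0},{"dx":-0.12,"dy":-0.18,"dz":0.018,"roll":0}]' 1 | grep -E 'time|pos|^force'
python3 - <<'E'
from h import *
p,d=camera("top");cv2.imwrite("pics/top5.png",cv2.resize(p[140:300,200:340],None,fx=4,fy=3.7));np.save("top5.npy",d)
ps,ds=camera("side");cv2.imwrite("pics/side5.png",cv2.resize(ps[150:330,170:370],None,fx=4,fy=3.3,interpolation=cv2.INTER_CUBIC)[:600])
for c,D in(("top",d),("side",ds)):
  W=cloud(c,D);Z=W[...,2]
  for n,z0,z1,x0,x1,y0,y1 in [("foot",38,52,465,550,-30,30),("van",80,100,560,650,30,118),("buf",50,70,565,635,30,118)]:
    m=(Z>z0)&(Z<z1)&(W[...,0]>x0)&(W[...,0]<x1)&(W[...,1]>y0)&(W[...,1]<y1)
    print(c,n,m.sum(),*((rect(W[m]),np.percentile(W[m][:,1],[0,1,3,6,12,20]).round(1)) if m.sum()>5 else []))
E
```

```text
time_s: 18.3
tool_pos: [512.2, -60.1, 147.6]
force: [-0.4, 0.9, 0.2]
top foot 434 (array([510.5,  -0.9]), array([69.4, 30.1]), 3.07) [-17.6 -15.7 -15.4 -13.7 -11.7  -9.4]
top van 1116 (array([596.7,  88.7]), array([63.4, 59.3]), 1.25) [58.4 58.8 60.8 62.3 69.9 74.6]
top buf 238 (array([594.5,  83.6]), array([58.3, 68.6]), 3.15) [48.2 48.3 50.  50.4 51.7 53.4]
side foot 333 (array([508.9,  -2.8]), array([70. , 32.7]), 4.69) [-20.2 -18.6 -17.9 -17.2 -16.6 -15.5]
side van 431 (array([594.2,  86.1]), array([65. , 62.9]), 0.4) [54.5 56.2 57.  57.4 58.4 59.4]
side buf 235 (array([595.6,  66.1]), array([40.5, 62.3]), 87.62) [45.2 46.8 47.1 47.6 48.1 49.2]
```

View pics/side5.png

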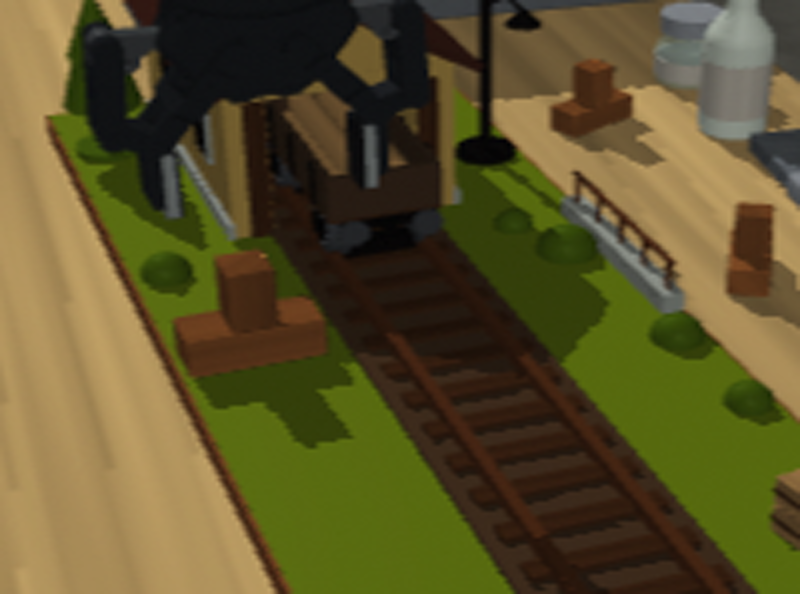

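The side crop shows the wagon in the doorway at (380,190), the block upright at (250,310), and lamp, fence and crates undisturbed. The wagon's rear wall is at y≈60. That suggests it rolled back a few mm on my quick retreat, so I'll press again and withdraw slowly.

```bash
python3 go.py 600.8 20 148 93; python3 -m creep '[{"dx":0.15,"dy":0.18,"dz":0,"roll":0},{"dx":0.15,"dy":0.18,"dz":0,"roll":0},{"dx":0.15,"dy":0.18,"dz":0,"roll":0},{"dx":0.15,"dy":0.18,"dz":0,"roll":0},{"dx":0.15,"dy":0.18,"dz":0,"roll":0},{"dx":0.15,"dy":0.18,"dz":0,"roll":0},{"dx":0.15,"dy":0.18,"dz":0,"roll":0}]' 0 | grep -E 'time|pos|^force';python3 go.py 599.4 20 72.5 93
```

```text
dx 0.1493 dy 0.1843 dz -0.0001 roll 0.0023 | rows 2.8438978846991767 | t 18.40 [512.8 -59.5 147.9] [-1.7999e+02 -6.0000e-02  9.3100e+01] [0.34 0.1  0.38] 0.991 0.0
time_s: 18.98
tool_pos: [598.0, 18.0, 148.0]
force: [-0.4, -1.0, -0.1]
dx 0.0038 dy 0.0030 dz 0.1509 roll -0.0010 | rows 1.8104541988398166 | t 18.98 [598.  18. 148.] [-1.7995e+02  2.0000e-02  9.2950e+01] [-0.43 -1.   -0.09] 0.009 0.0
```

```bash
python3 -m creep '[{"dx":0.004,"dy":0.002,"dz":0.08,"roll":0},{"dx":0.004,"dy":0.002,"dz":0.13,"roll":0},{"dx":0.004,"dy":0.002,"dz":0.15,"roll":0},{"dx":0.004,"dy":0.002,"dz":0.15,"roll":0},{"dx":0.014,"dy":0.002,"dz":0.15,"roll":0},{"dx":0.024,"dy":0.002,"dz":0.15,"roll":0},{"dx":0.034,"dy":0.002,"dz":0.15,"roll":0},{"dx":0.044,"dy":0.002,"dz":0.15,"roll":0},{"dx":0.046,"dy":0.002,"dz":0.15,"roll":0},{"dx":0.046,"dy":0.002,"dz":0.15,"roll":0}]' 0 | grep -E 'time|pos|^force'
python3 -m creep '[{"dx":0.001,"dy":0,"dz":0,"roll":0},{"dx":0.002,"dy":0,"dz":0,"roll":0},{"dx":0.004,"dy":0,"dz":0,"roll":0}]' | grep -E 'time|pos|^force'
python3 -m creep '[{"dx":0.001,"dy":0,"dz":0,"roll":0},{"dx":0.002,"dy":0,"dz":0,"roll":0},{"dx":0.004,"dy":0,"dz":0,"roll":0}]' | grep -E 'time|pos|^force'
python3 -m creep '[{"dx":0.001,"dy":0,"dz":0,"roll":0},{"dx":0.002,"dy":0,"dz":0,"roll":0},{"dx":0.004,"dy":0,"dz":0,"roll":0}]' | grep -E 'time|pos|^force'
```

```text
time_s: 19.82
tool_pos: [598.4, 42.7, 74.0]
force: [0.4, -1.2, 0.2]
time_s: 20.07
tool_pos: [598.1, 43.3, 73.3]
force: [0.0, -1.1, 0.3]
time_s: 20.32
tool_pos: [597.9, 45.6, 73.3]
force: [0.1, -0.4, 0.0]
time_s: 20.57
tool_pos: [597.9, 47.6, 73.3]
force: [-0.5, -0.5, 0.7]
```

```bash
python3 -m creep '[{"dx":0.001,"dy":0,"dz":0,"roll":0},{"dx":0.002,"dy":0,"dz":0,"roll":0},{"dx":0.004,"dy":0,"dz":0,"roll":0}]' | grep -E 'time|pos|^force'
python3 -m creep '[{"dx":0.001,"dy":0,"dz":0,"roll":0},{"dx":0.002,"dy":0,"dz":0,"roll":0},{"dx":0.004,"dy":0,"dz":0,"roll":0}]' | grep -E 'time|pos|^force'
python3 -m creep '[{"dx":0.001,"dy":0,"dz":0,"roll":0},{"dx":0.002,"dy":0,"dz":0,"roll":0},{"dx":0.004,"dy":0,"dz":0,"roll":0}]' | grep -E 'time|pos|^force'
```

```text
time_s: 20.82
tool_pos: [597.9, 48.6, 73.4]
force: [-1.0, -5.5, 1.0]
time_s: 21.07
tool_pos: [597.8, 50.4, 73.4]
force: [-0.3, -6.1, 1.0]
time_s: 21.32
tool_pos: [597.8, 52.2, 73.4]
force: [-0.6, -6.3, 2.2]
```

```bash
python3 -m creep '[{"dx":-0.001,"dy":0,"dz":0,"roll":0},{"dx":-0.002,"dy":0,"dz":0,"roll":0},{"dx":-0.003,"dy":0,"dz":0,"roll":0},{"dx":-0.004,"dy":0,"dz":0,"roll":0},{"dx":-0.005,"dy":0,"dz":0,"roll":0},{"dx":-0.006,"dy":0,"dz":0,"roll":0},{"dx":-0.007,"dy":0,"dz":0,"roll":0},{"dx":-0.008,"dy":0,"dz":0,"roll":0},{"dx":-0.009,"dy":0,"dz":0,"roll":0},{"dx":-0.01,"dy":0,"dz":0,"roll":0}]' | grep -E 'time|pos|^force'
python3 -m creep '[{"dx":-0.002,"dy":0,"dz":0,"roll":0},{"dx":-0.005,"dy":0,"dz":0,"roll":0},{"dx":-0.015,"dy":0,"dz":0,"roll":0},{"dx":-0.04,"dy":0,"dz":-0.05,"roll":0},{"dx":-0.06,"dy":0,"dz":-0.12,"roll":0},{"dx":-0.06,"dy":-0.05,"dz":-0.17,"roll":0},{"dx":-0.06,"dy":-0.1,"dz":-0.17,"roll":0},{"dx":-0.09,"dy":-0.18,"dz":-0.17,"roll":0},{"dx":-0.09,"dy":-0.18,"dz":-0.17,"roll":0},{"dx":-0.09,"dy":-0.18,"dz":-0.17,"roll":0}]' 1| grep -E 'time|pos|^force'
python3 - <<'E'
from h import *
p,d=camera("top")
W=cloud("top",d);Z=W[...,2]
for n,z0,z1,x0,x1,y0,y1 in [("foot",38,52,465,550,-30,30),("van",80,100,560,650,30,118),("buf",50,70,565,635,30,118)]:
    m=(Z>z0)&(Z<z1)&(W[...,0]>x0)&(W[...,0]<x1)&(W[...,1]>y0)&(W[...,1]<y1)
    print(n,m.sum(),*((rect(W[m]),np.percentile(W[m][:,1],[0,1,3,6,12,20]).round(1)) if m.sum()>5 else []))
E
python3 go.py 510.3 -0.9 120 93
```

```text
time_s: 22.15
tool_pos: [597.7, 49.1, 73.3]
force: [0.3, -0.3, 0.5]
time_s: 22.98
tool_pos: [508.2, -2.8, 158.1]
force: [1.2, -0.5, 0.4]
foot 0
van 1115 (array([596.7,  88.7]), array([63.5, 59.3]), 1.25) [58.4 58.8 60.8 62.2 69.7 74.2]
buf 241 (array([594.5,  83.7]), array([58.4, 68.7]), 3.19) [48.2 48.3 50.1 50.5 51.8 53.4]
dx 0.0020 dy 0.0007 dz 0.0774 roll -0.0021 | rows 0.9289798720675182 | t 23.03 [510.   -1.9 158.7] [1.7996e+02 6.0000e-02 9.2900e+01] [-0.74  0.67 -0.16] 1.0 0.0
```

The wagon is at the same equilibrium as before: rear buffers at y≈48, about 65 mm into the shed. On re-touch the force rose straight to 5.5 N, so it is resting pressed against the stop. Now the block.

```bash
python3 -m creep '[{"dx":0.002,"dy":0.001,"dz":0.08,"roll":0},{"dx":0.002,"dy":0.001,"dz":0.15,"roll":0},{"dx":0.002,"dy":0.001,"dz":0.19,"roll":0},{"dx":0.002,"dy":0.001,"dz":0.209,"roll":0},{"dx":0.002,"dy":0.001,"dz":0.209,"roll":0},{"dx":0.002,"dy":0.001,"dz":0.209,"roll":0}]' 1 | grep -E 'time|pos|^force'
python3 -m creep '[{"dx":0,"dy":0,"dz":0,"roll":0},{"dx":0,"dy":0,"dz":0,"roll":0},{"dx":0,"dy":0,"dz":0,"roll":0},{"dx":0,"dy":0,"dz":0,"roll":0},{"dx":0,"dy":0,"dz":0,"roll":0},{"dx":0,"dy":0,"dz":0,"roll":0},{"dx":0,"dy":0,"dz":0,"roll":0},{"dx":0,"dy":0,"dz":0,"roll":0},{"dx":0,"dy":0,"dz":0,"roll":0},{"dx":0,"dy":0,"dz":0,"roll":0}]' 0 30
python3 -m creep '[{"dx":0,"dy":0,"dz":-0.03,"roll":0},{"dx":0,"dy":0,"dz":-0.09,"roll":0},{"dx":0,"dy":0,"dz":-0.14,"roll":0},{"dx":0,"dy":0,"dz":-0.14,"roll":0},{"dx":0,"dy":0,"dz":-0.14,"roll":0}]' 0; python3 go.py 600 15 123 92.95
```

```text
time_s: 23.53
tool_pos: [511.8, 0.6, 54.4]
force: [0.5, -0.4, 0.4]
time_s: 24.37
tool_pos: [511.1, 0.1, 54.5]
tool_rot: [179.9, 0.0, 93.0]
force: [-2.3, 0.0, 5.8]
grip_width: 0.277
gripper_force: 31.1
time_s: 24.78
tool_pos: [511.5, 0.1, 124.9]
tool_rot: [179.8, 0.0, 93.0]
force: [0.8, 0.6, -2.8]
grip_width: 0.273
gripper_force: 30.2
dx 0.0206 dy 0.1783 dz 0.0038 roll 0.0006 | rows 2.1523296232199476 | t 24.78 [5.115e+02 1.000e-01 1.249e+02] [1.7985e+02 3.0000e-02 9.2980e+01] [ 0.81  0.59 -2.75] 0.273 30.2
```

```bash
python3 -m creep '[{"dx":0.023,"dy":0.178,"dz":0,"roll":0},{"dx":0.023,"dy":0.178,"dz":0,"roll":0},{"dx":0.023,"dy":0.178,"dz":0,"roll":0},{"dx":0.023,"dy":0.178,"dz":0,"roll":0},{"dx":0.023,"dy":0.178,"dz":0.05,"roll":0},{"dx":0.023,"dy":0.178,"dz":0.08,"roll":0},{"dx":0.023,"dy":0.178,"dz":0.09,"roll":0},{"dx":0.023,"dy":0.178,"dz":0.096,"roll":0},{"dx":0.023,"dy":0.178,"dz":0.1,"roll":0},{"dx":0.023,"dy":0.178,"dz":0.1,"roll":0}]' 0|grep -v grip; python3 -m creep '[{"dx":0,"dy":0,"dz":0,"roll":0},{"dx":0,"dy":0,"dz":0,"roll":0}]'; python3 go.py 600 16.5 71 92.95
```

```text
time_s: 25.62
tool_pos: [599.0, 16.2, 74.2]
tool_rot: [180.0, 0.0, 93.0]
force: [-0.2, 0.0, -1.4]
time_s: 25.78
tool_pos: [599.5, 16.3, 74.9]
tool_rot: [179.9, 0.0, 93.0]
force: [-0.2, 0.1, -2.0]
grip_width: 0.273
gripper_force: 30.8
dx 0.0004 dy 0.0009 dz 0.0077 roll 0.0007 | rows 0.09319775029798656 | t 25.78 [599.5  16.3  74.9] [179.9    0.    92.98] [-0.25  0.1  -2.04] 0.273 30.8
```

```bash
python3 -m creep '[{"dx":0,"dy":0.001,"dz":0.002,"roll":0},{"dx":0,"dy":0.001,"dz":0.004,"roll":0},{"dx":0,"dy":0.001,"dz":0.006,"roll":0},{"dx":0,"dy":0.001,"dz":0.006,"roll":0}]'|grep -v grip; python3 -m creep '[{"dx":0,"dy":0,"dz":0.002,"roll":0},{"dx":0,"dy":0,"dz":0.002,"roll":0}]'|grep -v grip
```

```text
time_s: 26.12
tool_pos: [599.4, 16.2, 70.6]
tool_rot: [-180.0, -0.0, 93.0]
force: [-0.3, 1.4, -1.5]
time_s: 26.28
tool_pos: [599.4, 16.3, 70.5]
tool_rot: [180.0, 0.0, 93.0]
force: [-3.9, -0.9, 5.9]
```

Contact on the rails; release, rise, and withdraw.

```bash
python3 -m creep '[{"dx":0,"dy":0,"dz":0,"roll":0},{"dx":0,"dy":0,"dz":0,"roll":0},{"dx":0,"dy":0,"dz":0,"roll":0},{"dx":0,"dy":0,"dz":0,"roll":0},{"dx":0,"dy":0,"dz":-0.04,"roll":0},{"dx":0,"dy":0,"dz":-0.1,"roll":0},{"dx":0,"dy":0,"dz":-0.18,"roll":0},{"dx":0,"dy":0,"dz":-0.24,"roll":0}]' 1|grep -v force; python3 -m creep '[{"dx":-0.4,"dy":-0.1,"dz":0,"roll":0},{"dx":-0.4,"dy":-0.1,"dz":0,"roll":0},{"dx":-0.4,"dy":-0.1,"dz":0,"roll":0},{"dx":-0.4,"dy":-0.1,"dz":0,"roll":0},{"dx":-0.4,"dy":-0.1,"dz":0,"roll":0},{"dx":-0.4,"dy":-0.1,"dz":0,"roll":0},{"dx":-0.4,"dy":-0.1,"dz":0,"roll":0}]' 1
python3 - <<'E'
from h import *
p,d=camera("top");cv2.imwrite("pics/top6.png",p)
W=cloud("top",d);Z=W[...,2]
for n,z0,z1,x0,x1,y0,y1 in [("grip",90,105,570,630,-10,40),("foot",52,68,550,640,-10,36),("van",80,100,560,650,50,118),("buf",50,70,565,635,40,118),("crates",45,65,680,740,-270,-205)]:
    m=(Z>z0)&(Z<z1)&(W[...,0]>x0)&(W[...,0]<x1)&(W[...,1]>y0)&(W[...,1]<y1)
    print(n,m.sum(),*((rect(W[m]),np.median(W[m],0).round(1),np.percentile(W[m][:,1],[0,1,3,99]).round(1)) if m.sum()>5 else []))
E
```

```text
time_s: 26.95
tool_pos: [599.7, 16.5, 192.4]
tool_rot: [179.9, -0.0, 93.0]
grip_width: 1.002
time_s: 27.53
tool_pos: [558.9, -190.0, 189.5]
tool_rot: [-180.0, 0.0, 92.6]
force: [0.8, 0.4, -0.4]
grip_width: 1.0
gripper_force: 0.0
grip 228 (array([599.4,  15.2]), array([23.2, 25.1]), 0.89) [599.4  16.   98.6] [ 2.7  2.8  2.9 27.8]
foot 455 (array([600.3,  15.5]), array([70. , 30.1]), 2.91) [587.8  16.   59.6] [-0.8 -0.6  1.2 31.7]
van 1116 (array([596.8,  88.7]), array([63.6, 59.3]), 1.26) [595.2  90.7  94.7] [ 58.4  58.8  60.8 117.3]
buf 237 (array([594.5,  83.8]), array([58.3, 68.8]), 3.15) [596.9  64.8  66.8] [ 48.2  48.3  50.  115. ]
crates 593 (array([ 710.7, -237.9]), array([38.8, 52.7]), 13.71) [ 710.  -237.    52.4] [-267.3 -264.8 -261.9 -211. ]
```

View pics/top6.png

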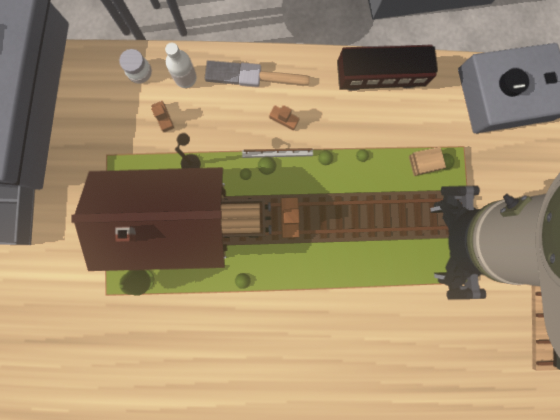

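The block stands square at (290,217), upright on the rails about 18 mm behind the wagon's buffers. The lamp, tree and crates are unmoved and the gripper is clear. Handing in.

```bash
python3 -c "
from plant import hand_in
print(hand_in())"
```

```text
the job is handed in; nothing more can be done
None
```

The job is handed in at about 28 s of the 72 s: the wagon is in the shed pressed against the sprung stop (highest push force I read about 6.5 N), and the wheel block stands upright and square across both rails about 18 mm behind its buffers, with the lamp, tree and crates undisturbed.

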